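# Scan a slide carrier and hold it against the sprung fence for fastening

### The arm

A 6-joint arm with a two-finger parallel gripper is mounted at the origin on the work surface. World frame = base frame: x ahead of the robot, y to its left, z up, the work surface at z = 0. Lengths are in mm, angles in rad, forces in N, time in s.
With the tool pointing down it reaches from about 375 to 900 mm from the base axis. Payload 3.1 kg.
Tool frame: the origin (TCP) lies at the very end of the fingers, on their centre line; the grasp point (between the pads) lies 19 mm behind it; z points along the fingers, y is the line along which they close (so a half turn about z gives the same grasp; the last joint's range is limited). The gripper opens to 87 mm and grips with 3 to 60 N. Pads are 19 mm wide; open, the fingers measure 117 mm over their backs; the gripper's body (75 mm by 190 mm) begins 51 mm behind the grasp point.
Start: joints at [1.016, 0.527, 1.433, -0, 1.181, -0.178], TCP at [229.344, 581.376, 222.548] pointing down, gripper open.
Joint ranges: [-3.08, 3.08], [-0.75, 2.2], [0.22, 2.44], [-1.43, 4.57], [0, 2.65], [-2.85, 2.85]. Speed limits (rad/s): [2.79, 2.79, 3.14, 3.14, 3.14, 3.14].

### API

Orientations are given as [roll, pitch, yaw] about the fixed x, y, z axes, in that order (R = Rz(yaw) Ry(pitch) Rx(roll)).
In Python, from plant import env gives the robot as it stands. The module is installed in compiled form; this text tells all that it offers.
- The arm moves only by the tool step_arm, never from a script. Its argument "motion" is a list of rows, each an object with "delta_pos": the shift along the tool's x, y, z in mm, a list of three; "rotation": the turn, a rotation vector about the tool's x, y, z in rad, a list of three. In form: [{"delta_pos": [tx, ty, tz], "rotation": [wx, wy, wz]}, ...]. A call has 1 to 12 rows; each row shifts and turns the commanded pose from where the row before left it, along the tool's axes as they then stand; what a row does not reach is not made up. A row lasts 1/8 s, in which the tool goes at most 62.5 mm and 10.7 degrees, less where a joint would pass 70% of its speed; a pose out of reach is approached as far as the arm can. A call with a gripper value outside its range is refused whole. "jaw" is the closure in counts, from 0 (fully open) to 255 (shut), set as the call begins (left out, the last holds). The fingers move at their own pace and stop on an object; the grip force is fixed at half the most. Time passes only in rows, so rows that do not move let the fingers close. It gives the time, the measured TCP pose, the force, the opening and the grip force at its end, in the units of the state.
- env.state(): the state, without advancing time (a new reading comes with each control period).
- env.capture(name): name is "side" or "top"; returns a dict with "img" (480x640x3 uint8, blue, green, red), "range_z" (480x640 float32, mm along the optical axis (not along the pixel's ray), 0 where there is no reading), "fx", "fy", "cx", "cy" (pixels), "dist" ([k1, k2, p1, p2, k3] as OpenCV has them; the pictures are not rectified), "world_to_cam" (4x4, takes a point from world to camera coordinates). Camera axes: x right, y down, z forward; pixel columns grow to the right and rows downward; lengths in mm; the calibration is good to about 2 mm. A picture is of the moment at which its call begins.
- env.close_job(): hands the job in; it is judged then, once.
The state is a dict: "clock": time; "joints": joint angles; "qvel": joint speeds; "tau": joint torques, N m; "tcp_pos": TCP position; "orientation": TCP orientation; "contact_force": force on the tool from outside, world axes, zero at the start; "wrist_torque": the same for the moment, N m; "opening": finger opening in mm; "grip_force": force on a finger pad.
Only numpy, scipy, OpenCV 4.12 (cv2) and the standard library are available. Lean on these libraries where they do the work, as an engineer would, in place of code of your own. Each camera call takes 0.05 s, during which the arm holds its last target. There are 200 camera calls.

### The job

Take the white scanner wand out of its stand, point its nose straight down at the barcode label on the slide carrier from about 5 cm above the label, keep it still there for two seconds, and put it back upright in its stand, released. Then bring the carrier, lying flat on the stage and centred on the sprung fence at the stage's far end, square and flush against that fence and press until the fence's orange pointer stands in the green band (about 10 N), without ever driving it into the red. Finish right there, still holding the carrier with that steady push as a third hand for the technician who will fasten it, and leave everything else on the bench alone.

Things in the scene. Friction and masses are not known exactly. Their poses are not given: they have to be found in the camera images.
- stage: Fixed loading stage, a white-topped navy slab 300 (x) x 280 (y) x 45 mm; origin under its centre on the bench, so its flat top is 45 mm above the origin. Its x axis is the pressing direction, pointing to the fence at the far end. Two low clamps (32 mm high, 30 x 18 mm) stand on its top at x = 20 mm, y = +127 and -127 mm; a fixed spring housing 26 mm high stands at x = 125 to 148 mm.
- fence (a joint): Travel of the sprung fence along the stage's +x, m: 0 at rest, end stop at 0.026. Spring of 0.8 N per mm, no preload, so 0.0125 means 10 N. The fence is a steel bar 20 (x) x 160 (y) mm, top 26 mm above the stage top. An orange pointer at its +y end runs over a white scale on the stage: green from 0.0075 to 0.0175 (6 to 14 N), red from 0.024.
- fence_face (a point): Middle of the fence's flat front face (the face towards the robot), 14 mm above the stage top; moves with the fence; at rest it lies at x = +75 mm, y = 0 of the stage. Axes as the stage's.
- carrier: Slide carrier, loose: aluminium plate 110 (x) x 150 (y) x 22 mm, about 0.7 kg, lying on the stage, origin at the centre of its underside. Its +x face is the one that goes against the fence. On its top a black grip handle; a glass slide at its -y side, the barcode label at its +y side.
- handle (a point): Centre of the carrier's black handle: an upright block 24 (x) x 50 (y) mm, 36 mm high, rising from 22 to 58 mm above the carrier's underside, over its middle; this point is 40 mm above the underside. Axes as the carrier's.
- label (a point): Centre of the white barcode label (44 x 34 mm, black bars) on the carrier's top face, 50 mm to +y of its centre, 22 mm above its underside. z is up.
- lead_face (a point): Middle of the carrier's +x face, 55 mm ahead of its centre and 11 mm above its underside.
- scanner: Scanner wand, loose, about 0.16 kg: a round white stick 28 mm in diameter and 150 mm long with a yellow band, standing nose down in its stand. Origin at the nose (lower end); z runs along the stick from the nose to the tail.
- scanner_center (a point): Centre of the scanner's length, 75 mm from the nose, on its axis.
- scanner_nose (a point): Scanner's nose, its lower end, 21 mm across with a red window, flaring to 28 mm within 16 mm.
- stand_well (a point): Centre of the floor of the scanner stand's round well (fixed stand), 6 mm above the bench. Grey tube: inner diameter 42 mm, outer 52 mm, rim 60 mm above this point; black foot disc 100 mm across.
- tip_rack: Bystander, to be left alone: tip rack, blue box 85 x 120 x 50 mm with yellow tips; origin at the centre of its underside
- reagent: Bystander, to be left alone: white plastic reagent bottle, 72 mm across, 120 mm tall; origin at the centre of its underside
- jar: Bystander, to be left alone: amber jar with black cap, 64 mm across, 80 mm tall; origin at the centre of its underside
- driver: Bystander, to be left alone: orange-handled screwdriver lying flat, 170 mm long; origin between its ends
- dish: Bystander, to be left alone: shallow white dish, 84 mm across, 16 mm tall; origin at the centre of its underside
- vial: Bystander, to be left alone: small amber vial with black cap, 22 mm across, 40 mm tall; origin at the centre of its underside
Things that resemble listed ones, but are neither listed nor needed, are in the scene too. What is shaped like the part that bears stand_well but purple is not meant.

How it is judged (in metres and radians):
On the way, in this order (a step that is already met when the one before it is completed fails the run):
1. the scanner is held still, nose down, 25 to 85 mm straight above the label (within 18 mm sideways) (x of scanner_nose in the frame of label between -0.018 and 0.018 m and y of scanner_nose in the frame of label between -0.018 and 0.018 m and z of scanner_nose in the frame of label between 0.025 and 0.085 m and angle between scanner's own z axis and vertical below 0.2 rad and linear speed of scanner below 0.03 m/s), for 1 s.
2. the scanner stands released in its stand again (z of scanner_nose in the frame of stand_well between -0.004 and 0.008 m and horizontal distance between scanner_nose and stand_well below 0.012 m and angle between scanner's own z axis and vertical below 0.12 rad and contact force between scanner and the fingers below 0.05 N and contact force between scanner and the arm below 0.05 N), for 0.2 s.
3. the carrier is pressed flush and square against the fence with 6 to 14 N (contact force between carrier and fence between 6 and 14 N and y of carrier in the frame of fence_face between -0.01 and 0.01 m and angle between the x axis of carrier and the x axis of fence_face, either way round below 0.05 rad and angle between carrier's own z axis and vertical below 0.04 rad and z of carrier in the frame of stage between 0.04 and 0.049 m and (contact force between carrier and the fingers above 3 N or contact force between carrier and the arm above 3 N) and linear speed of carrier below 0.01 m/s), for 0.5 s.
At the end, for the whole second after the job is handed in: The robot is still in contact with the carrier and holds it at rest, flat on the stage (tilt under 0.04 rad), square to the fence within 0.05 rad, centred on it within 10 mm, pressed on it with 6 to 14 N; the scanner stands upright and released in its stand (all of step 2 and all of step 3); the arm keeps its last pose, push and grip.
It fails at once if the fence is driven into the red (24 mm or more) (value of joint fence above 0.024 m).
It fails at once if a bystander is shifted by more than 25 mm (distance of any of tip_rack, reagent, jar, driver, dish, vial from where it was at the start of the episode above 0.025 m).
It also fails if it takes over 69 s, if anything falls off the work surface, if the arm or the gripper's body presses on something with over 40 N, if the wrist force passes 120 N, or if a joint passes its speed limit or range.

## Working session

There is one attempt and no reset: what is moved stays moved. The work goes in short steps, Python scripts to look and compute and a tool call to move; the robot and the scene stay as the last step left them, time stands still between calls to the robot, and variables do not carry over. Pictures are saved under pics/ and viewed, at most 10 in all, crops included, and the job is handed in when it is done.

Besides the shell and the picture viewer there is one more tool, called after "Request:" by a JSON object that holds its "fn" and its "kwargs". step_arm: Moves the arm, as the interface text tells. Its arguments: {"type":"object","properties":{"motion":{"type":"array","items":{"type":"object","properties":{"delta_pos":{"type":"array","items":{"type":"number"}},"rotation":{"type":"array","items":{"type":"number"}}}}},"jaw":{"type":"number"}},"required":["motion"]}

```bash
mkdir -p pics; cat > h.py <<'E'
import numpy as np, cv2
from plant import env
def cap(n):
    c=env.capture(n); c['K']=np.array([[c['fx'],0,c['cx']],[0,c['fy'],c['cy']],[0,0,1.]])
    c['d']=np.array(c['dist'],float); c['T']=np.array(c['world_to_cam']); return c
def ray(c,uv):
    p=cv2.undistortPoints(np.array(uv,float).reshape(-1,1,2),c['K'],c['d']).reshape(-1,2)
    R=c['T'][:3,:3]; t=c['T'][:3,3]
    return -R.T@t,(np.c_[p,np.ones(len(p))])@R
def onz(c,uv,z):
    o,d=ray(c,uv); return o+d*((z-o[2])/d[:,2])[:,None]
def cloud(c):
    h,w=c['range_z'].shape
    uv=np.stack(np.meshgrid(np.arange(w),np.arange(h)),-1).reshape(-1,2)
    o,d=ray(c,uv); P=o+d*c['range_z'].reshape(-1,1)
    return P.reshape(h,w,3)
E
python3 - <<'E'
from h import *
for n in('side','top'):
    c=cap(n); cv2.imwrite(f'pics/{n}0.png',c['img']); np.savez(f'{n}0.npz',**c)
    print(n,c['T'].round(3).tolist(),c['fx'])
s=env.state(); print(s)
E
```

```text
side [[-0.831, -0.556, 0.013, 435.84], [-0.419, 0.611, -0.672, 254.436], [0.366, -0.563, -0.741, 1375.939], [0.0, 0.0, 0.0, 1.0]] 553.6243137667657
top [[-0.025, -1.0, 0.005, 45.87], [-0.991, 0.024, -0.129, 506.991], [0.129, -0.008, -0.992, 1365.914], [0.0, 0.0, 0.0, 1.0]] 617.754240061097
{'clock': 0.1, 'joints': array([ 1.01650819e+00,  5.28396407e-01,  1.43378825e+00, -5.63441386e-06,
        1.18138790e+00, -1.78499597e-01]), 'qvel': array([-3.41947231e-05, -2.32518137e-03, -3.21576574e-03,  1.09215748e-03,
        1.94326751e-03, -1.68980926e-03]), 'tau': array([-5.21892543e-04, -4.40985382e+01, -1.77151698e+01,  6.33765967e-02,
        5.34218398e-02, -7.93031654e-05]), 'tcp_pos': array([228.99700246, 580.82225268, 221.65074794]), 'orientation': array([-3.13964328e+00, -3.46412455e-04,  2.76580592e+00]), 'contact_force': array([-0.55105568,  0.01957689, -0.22208631]), 'wrist_torque': array([ 0.01146375,  0.00123766, -0.01718995]), 'grip_force': 0.0, 'opening': 87.24435649165616}
```

View pics/top0.png

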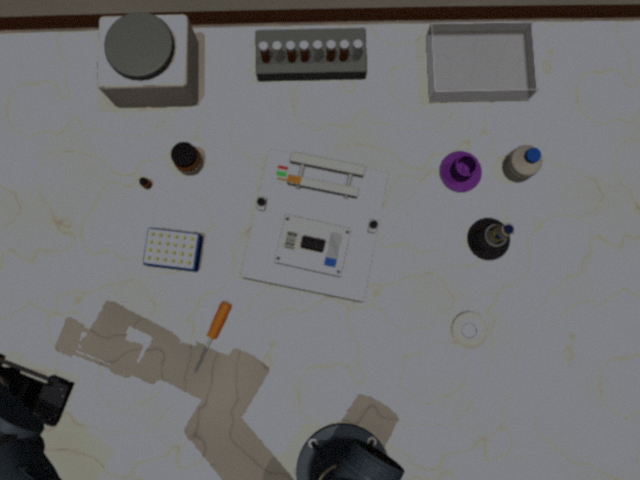

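View pics/side0.png

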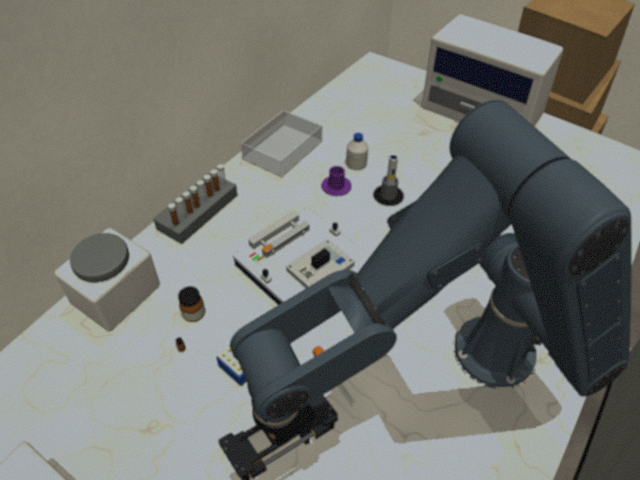

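The top view shows two stand candidates. The purple one at (461,170) is excluded by colour. The grey tube with black foot at (490,237), holding the white wand, is the one meant. The bottle with the blue cap at (522,162) is the reagent. The carrier is at (313,243) on the stage, with its label at (290,240) and the fence at (325,189). An enlarged crop should confirm this.

```bash
python3 - <<'E'
from h import *
t=dict(np.load('top0.npz'));s=dict(np.load('side0.npz'))
a=cv2.resize(t['img'][140:310,235:395],None,fx=3.5,fy=3.5,interpolation=cv2.INTER_CUBIC)
b=cv2.resize(t['img'][190:270,455:525],None,fx=3.3,fy=3.3,interpolation=cv2.INTER_CUBIC)
d=cv2.resize(s['img'][145:215,360:420],None,fx=3.85,fy=3.85,interpolation=cv2.INTER_CUBIC)
o=np.zeros((595,800,3),np.uint8); o[:a.shape[0],:a.shape[1]]=a
o[:b.shape[0],565:565+b.shape[1]]=b; o[300:300+d.shape[0],565:565+d.shape[1]]=d
cv2.imwrite('pics/crop1.png',np.clip(o*1.5,0,255).astype(np.uint8))
P=cloud(t); np.save('P.npy',P)
z=P[...,2]
for n,u0,u1,v0,v1,zl,zh in [('wand',465,525,200,265,72,170),('tail',465,525,200,265,145,170),('tube',465,525,200,265,45,66),('handle',235,395,200,300,88,115),('plate',235,395,200,300,60,74),('fence',235,395,140,205,62,80),('stage',235,395,140,310,38,50)]:
    m=np.zeros(z.shape,bool); m[v0:v1,u0:u1]=True; m&=(z>zl)&(z<zh)
    q=P[m]; uv=np.argwhere(m)
    if len(q): print(n,len(q),'mean',q.mean(0).round(1),'med z',np.median(q[:,2]).round(1),cv2.minAreaRect(q[:,:2].astype(np.float32)))
E
```

```text
wand 266 mean [ 506.6 -347.5  131.2] med z 139.8 ((508.4494934082031, -351.9423522949219), (28.631502151489258, 30.484418869018555), 67.20578002929688)
tail 125 mean [ 508.4 -351.1  155.2] med z 155.9 ((508.84771728515625, -353.01422119140625), (26.012704849243164, 26.674907684326172), 24.48356056213379)
tube 170 mean [ 504.5 -344.2   58.6] med z 60.4 ((508.71112060546875, -349.9820251464844), (51.29750442504883, 49.032711029052734), 9.77976131439209)
handle 276 mean [496.5  55.8 102.3] med z 102.5 ((530.8134155273438, 107.42738342285156), (177.37930297851562, 37.08812713623047), 56.85429382324219)
plate 3030 mean [496.3  55.7  67.3] med z 67.3 ((507.87823486328125, 54.695518493652344), (264.6048278808594, 137.19265747070312), 78.4205093383789)
fence 1597 mean [655.3  26.6  70.5] med z 70.7 ((654.3983764648438, 56.26024627685547), (114.9443130493164, 244.9203643798828), 3.7123653888702393)
stage 10486 mean [542.3  50.6  44.8] med z 44.9 ((547.7134399414062, 49.02544403076172), (281.10699462890625, 300.63177490234375), 77.07568359375)
```

View pics/crop1.png

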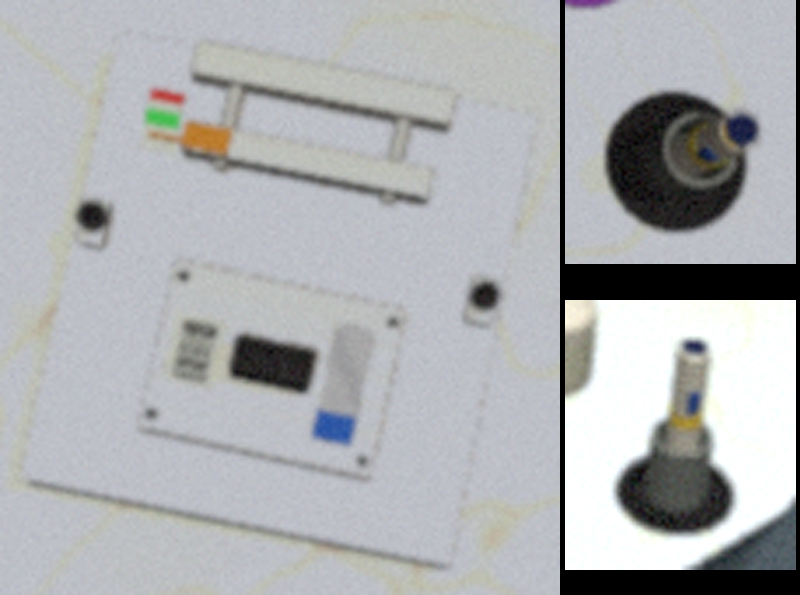

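The crop confirms the wand: white, with a yellow band and blue tail, in the grey tube on the black foot. It also shows the carrier, yawed slightly relative to the stage, with its label on +y (left), its handle in the middle, and the sprung fence with the orange pointer. Next I refine the carrier and stage geometry.

```bash
python3 - <<'E'
from h import *
t=dict(np.load('top0.npz')); P=np.load('P.npy'); z=P[...,2]
def comp(u0,u1,v0,v1,zl,zh,k=3):
    m=np.zeros(z.shape,np.uint8); m[v0:v1,u0:u1]=((z>zl)&(z<zh))[v0:v1,u0:u1]
    n,l,st,_=cv2.connectedComponentsWithStats(m); i=1+np.argmax(st[1:,4]); return l==i
def rect(m,zz):
    # outline pixels cast on plane zz
    cs,_=cv2.findContours(m.astype(np.uint8),cv2.RETR_EXTERNAL,cv2.CHAIN_APPROX_NONE)
    c=max(cs,key=len).reshape(-1,2); q=onz(t,c,zz)[:,:2].astype(np.float32); return cv2.minAreaRect(q),q
for n,a,zz in [('carrier',(265,360,205,285,58,76),67),('handle',(295,330,230,260,90,112),103),('stage',(235,395,140,310,36,120),45),('fence',(280,365,175,205,62,80),71)]:
    m=comp(*a); r,q=rect(m,zz); print(n,m.sum(),r,P[m].mean(0).round(1))
# label: black handle & marks by colour
g=cv2.cvtColor(t['img'],cv2.COLOR_BGR2GRAY)
sub=(g<50).astype(np.uint8); n,l,st,ce=cv2.connectedComponentsWithStats(sub)
for i in range(1,n):
    u,v=ce[i]
    if 250<u<385 and 195<v<290: print('dark',ce[i].round(1),st[i,4],onz(t,[ce[i]],67)[0].round(1),onz(t,[ce[i]],103)[0].round(1))
E
```

```text
carrier 3066 ((496.5675964355469, 55.64138412475586), (149.7792205810547, 110.52233123779297), 76.05291748046875) [496.   55.6  67.3]
handle 269 ((496.4261779785156, 55.55207061767578), (50.12449645996094, 25.103416442871094), 76.43263244628906) [496.4  55.4 102.5]
stage 16431 ((549.56884765625, 48.34217071533203), (279.8879089355469, 304.9949035644531), 77.05158996582031) [545.3  48.7  53.1]
fence 723 ((628.9246826171875, 30.30508804321289), (160.47691345214844, 50.07024002075195), 88.63742065429688) [629.9  28.8  70.5]
dark [260.9 201.4] 38 [597.9 167.1  67. ] [590.7 163.9 103. ]
dark [373.1 224.1] 35 [540.8 -81.   67. ] [535.1 -77.6 103. ]
dark [312.4 243.5] 251 [500.7  54.6  67. ] [496.1  54.3 103. ]
```

Request:
{"fn": "step_arm", "kwargs": {"motion": [{"delta_pos": [0,0,0],"rotation": [0,0,0.178]},{"delta_pos": [0,0,0],"rotation": [0,0,0.178]},{"delta_pos": [0,0,0],"rotation": [0,0,0.178]},{"delta_pos": [0,0,0],"rotation": [0,0,0.178]},{"delta_pos": [0,0,0],"rotation": [0,0,0.178]},{"delta_pos": [0,0,0],"rotation": [0,0,0.178]},{"delta_pos": [0,0,0],"rotation": [0,0,0.178]},{"delta_pos": [0,0,0],"rotation": [0,0,0.175]}], "jaw": 0}}

```text
clock: 1.1
tcp_pos: [229.1, 581.0, 222.0]
orientation: [-3.141, 0.001, 1.339]
contact_force: [0.6, 0.2, 0.5]
opening: 86.8
grip_force: 0.0
```

Request:
{"fn": "step_arm", "kwargs": {"motion": [{"delta_pos": [-40,40,0],"rotation": [0,0,0]},{"delta_pos": [-40,40,0],"rotation": [0,0,0]},{"delta_pos": [-40,40,0],"rotation": [0,0,0]},{"delta_pos": [-40,40,0],"rotation": [0,0,0]},{"delta_pos": [-40,40,0],"rotation": [0,0,0]},{"delta_pos": [-40,40,0],"rotation": [0,0,0]},{"delta_pos": [-40,40,0],"rotation": [0,0,0]},{"delta_pos": [-40,40,0],"rotation": [0,0,0]},{"delta_pos": [-40,40,0],"rotation": [0,0,0]},{"delta_pos": [-40,40,0],"rotation": [0,0,0]},{"delta_pos": [-40,40,0],"rotation": [0,0,0]},{"delta_pos": [-40,40,0],"rotation": [0,0,0]}]}}

```text
clock: 2.6
tcp_pos: [590.1, 4.4, 222.1]
orientation: [-3.141, -0.0, 1.344]
contact_force: [0.4, 0.4, -0.1]
opening: 87.0
grip_force: 0.0
```

Request:
{"fn": "step_arm", "kwargs": {"motion": [{"delta_pos": [-50,0,0],"rotation": [0,0,0]},{"delta_pos": [-50,0,0],"rotation": [0,0,0]},{"delta_pos": [-50,0,0],"rotation": [0,0,0]},{"delta_pos": [-50,0,0],"rotation": [0,0,0]},{"delta_pos": [-50,0,0],"rotation": [0,0,0]},{"delta_pos": [-50,0,0],"rotation": [0,0,0]},{"delta_pos": [-50,0,0],"rotation": [0,0,0]},{"delta_pos": [0,0,0],"rotation": [0,0,0]},{"delta_pos": [0,0,0],"rotation": [0,0,0]},{"delta_pos": [0,0,0],"rotation": [0,0,0]}]}}

```text
clock: 3.85
tcp_pos: [511.3, -333.5, 222.3]
orientation: [-3.141, -0.001, 1.346]
contact_force: [-0.2, -0.8, 0.6]
opening: 87.1
grip_force: 0.0
```

Request:
{"fn": "step_arm", "kwargs": {"motion": [{"delta_pos": [-18.5,1.5,0],"rotation": [0,0,0]},{"delta_pos": [0,0,30],"rotation": [0,0,0]},{"delta_pos": [0,0,30],"rotation": [0,0,0]},{"delta_pos": [0,0,30],"rotation": [0,0,0]},{"delta_pos": [0,0,30],"rotation": [0,0,0]},{"delta_pos": [0,0,0],"rotation": [0,0,0]}]}}

```text
clock: 4.6
tcp_pos: [507.2, -352.6, 100.3]
orientation: [-3.137, -0.003, 1.345]
contact_force: [-0.5, 0.4, 0.4]
opening: 87.1
grip_force: 0.0
```

```bash
python3 - <<'E'
from h import *
c=cap('top'); s=cap('side')
a=cv2.resize(c['img'][180:280,430:560],None,fx=3,fy=3); b=cv2.resize(s['img'][120:240,330:460],None,fx=3,fy=3)
o=np.zeros((360,790,3),np.uint8); o[:300,:390]=a;o[:,395:785]=b
cv2.imwrite('pics/g1.png',np.clip(o*1.4,0,255).astype(np.uint8)); print(env.state()['tcp_pos'])
E
```

```text
[ 508.98912311 -354.12686902  103.11680926]
```

View pics/g1.png

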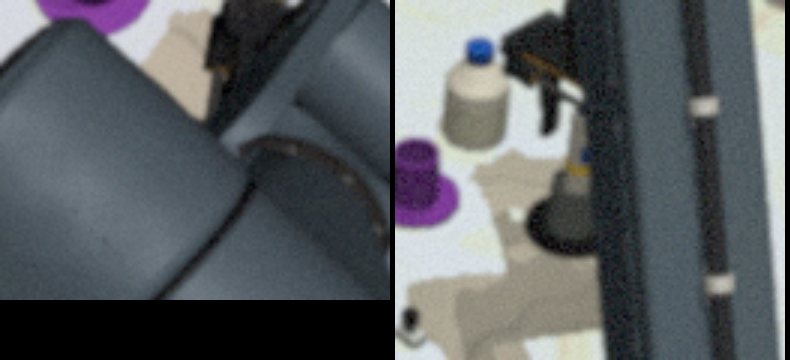

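The arm hides the wand from above. The side crop shows the left finger at (548,105) beside the wand at (578,140), as expected, so I close the jaw.

Request:
{"fn": "step_arm", "kwargs": {"motion": [{"delta_pos": [0,0,0],"rotation": [0,0,0]},{"delta_pos": [0,0,0],"rotation": [0,0,0]},{"delta_pos": [0,0,0],"rotation": [0,0,0]},{"delta_pos": [0,0,0],"rotation": [0,0,0]},{"delta_pos": [0,0,0],"rotation": [0,0,0]},{"delta_pos": [0,0,0],"rotation": [0,0,0]},{"delta_pos": [0,0,0],"rotation": [0,0,0]},{"delta_pos": [0,0,0],"rotation": [0,0,0]}], "jaw": 255}}

```text
clock: 5.7
tcp_pos: [508.5, -353.4, 102.5]
orientation: [-3.142, -0.0, 1.345]
contact_force: [0.3, -0.0, -0.8]
opening: 27.4
grip_force: 30.0
```

Request:
{"fn": "step_arm", "kwargs": {"motion": [{"delta_pos": [0,0,-20],"rotation": [0,0,0]},{"delta_pos": [0,0,-40],"rotation": [0,0,0]},{"delta_pos": [0,0,-40],"rotation": [0,0,0]},{"delta_pos": [0,0,-30],"rotation": [0,0,0]},{"delta_pos": [0,0,0],"rotation": [0,0,0]},{"delta_pos": [0,0,0],"rotation": [0,0,0]}]}}

```text
clock: 6.45
tcp_pos: [507.6, -352.6, 230.9]
orientation: [-3.139, -0.002, 1.345]
contact_force: [-0.6, -0.1, -1.7]
opening: 27.5
grip_force: 30.0
```

Request:
{"fn": "step_arm", "kwargs": {"motion": [{"delta_pos": [20,-5,0],"rotation": [0,0,0]},{"delta_pos": [40,-9,0],"rotation": [0,0,0]},{"delta_pos": [45,-10.5,0],"rotation": [0,0,0]},{"delta_pos": [45,-10.5,0],"rotation": [0,0,0]},{"delta_pos": [45,-10.5,0],"rotation": [0,0,0]},{"delta_pos": [45,-10.5,0],"rotation": [0,0,0]},{"delta_pos": [45,-10.5,0],"rotation": [0,0,0]},{"delta_pos": [45,-10.5,0],"rotation": [0,0,0]},{"delta_pos": [45,-10,0],"rotation": [0,0,0]},{"delta_pos": [40,-9,0],"rotation": [0,0,0]},{"delta_pos": [20,-4.5,0],"rotation": [0,0,0]},{"delta_pos": [10,-2.5,0],"rotation": [0,0,0]}]}}

```text
clock: 7.95
tcp_pos: [505.8, 105.3, 231.4]
orientation: [-3.138, 0.0, 1.347]
contact_force: [0.4, -0.1, -1.6]
opening: 27.3
grip_force: 30.0
```

Request:
{"fn": "step_arm", "kwargs": {"motion": [{"delta_pos": [0,0,10],"rotation": [0,0,0]},{"delta_pos": [0,0,9],"rotation": [0,0,0]},{"delta_pos": [0,0,0],"rotation": [0,0,0]},{"delta_pos": [0,0,0],"rotation": [0,0,0]}]}}

```text
clock: 8.45
tcp_pos: [507.9, 102.6, 213.4]
orientation: [-3.141, 0.0, 1.344]
contact_force: [0.2, -0.5, -1.9]
opening: 27.0
grip_force: 30.0
```

```bash
python3 - <<'E'
from h import *
c=cap('top'); s=cap('side'); np.savez('s1.npz',**s)
o=np.zeros((360,795,3),np.uint8); o[:,:395]=cv2.resize(c['img'][160:280,240:372],(395,360));o[:,400:]=cv2.resize(s['img'][170:310,250:404],(395,360))
cv2.imwrite('pics/g2.png',np.clip(o*1.4,0,255).astype(np.uint8))
# expected label & nose pixels in side
for n,p in [('label',(508.5,104,67)),('nose',(508.5,104,117)),('tail',(508.5,104,267))]:
    q,_=cv2.projectPoints(np.array([p],float),cv2.Rodrigues(s['T'][:3,:3])[0],s['T'][:3,3],s['K'],s['d']);print(n,q.ravel().round(1),((q.ravel()-[250,170])*[395/154,360/140]+[400,0]).round())
t=env.state(); print(t['tcp_pos'],t['orientation'],t['opening'],t['clock'])
E
```

```text
label [306.7 273.5] [546. 266.]
nose [306.6 260.9] [545. 234.]
tail [306.  219.1] [544. 126.]
[508.1500034  102.87461848 213.7643045 ] [ 3.14099784e+00 -1.13476731e-04  1.34395442e+00] 27.383788976672193 8.55
```

View pics/g2.png

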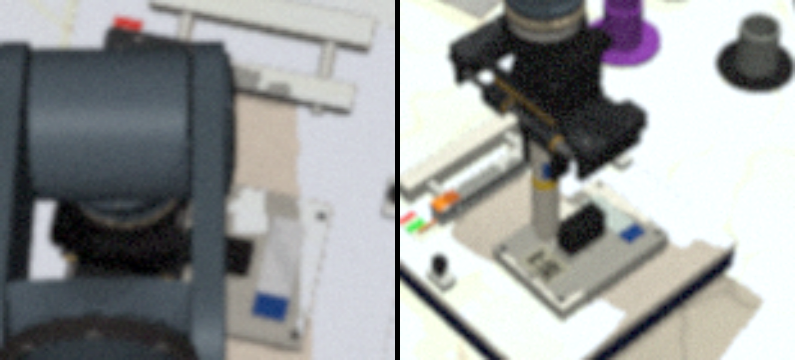

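The wand is vertical in the side crop. Its nose is at about (545,236), against a predicted (545,234), and the label is at (546,266), so it is on target. Now I hold for over 2 s and then return.

Request:
{"fn": "step_arm", "kwargs": {"motion": [{"delta_pos": [0,0,0],"rotation": [0,0,0]},{"delta_pos": [0,0,0],"rotation": [0,0,0]},{"delta_pos": [0,0,0],"rotation": [0,0,0]},{"delta_pos": [0,0,0],"rotation": [0,0,0]},{"delta_pos": [0,0,0],"rotation": [0,0,0]},{"delta_pos": [0,0,0],"rotation": [0,0,0]},{"delta_pos": [0,0,0],"rotation": [0,0,0]},{"delta_pos": [0,0,0],"rotation": [0,0,0]},{"delta_pos": [0,0,0],"rotation": [0,0,0]},{"delta_pos": [0,0,0],"rotation": [0,0,0]}]}}

```text
clock: 9.8
tcp_pos: [507.8, 103.3, 213.6]
orientation: [3.142, -0.0, 1.345]
contact_force: [-0.1, 0.8, -1.3]
opening: 27.5
grip_force: 30.0
```

Request:
{"fn": "step_arm", "kwargs": {"motion": [{"delta_pos": [0,0,0],"rotation": [0,0,0]},{"delta_pos": [0,0,0],"rotation": [0,0,0]},{"delta_pos": [0,0,0],"rotation": [0,0,0]},{"delta_pos": [0,0,0],"rotation": [0,0,0]},{"delta_pos": [0,0,0],"rotation": [0,0,0]},{"delta_pos": [0,0,0],"rotation": [0,0,0]},{"delta_pos": [0,0,0],"rotation": [0,0,0]},{"delta_pos": [0,0,0],"rotation": [0,0,0]},{"delta_pos": [0,0,-10],"rotation": [0,0,0]},{"delta_pos": [0,0,-9],"rotation": [0,0,0]}]}}

```text
clock: 11.05
tcp_pos: [508.1, 103.3, 233.4]
orientation: [3.141, -0.0, 1.345]
contact_force: [-0.6, 0.4, -2.0]
opening: 27.5
grip_force: 30.0
```

Request:
{"fn": "step_arm", "kwargs": {"motion": [{"delta_pos": [-20,5,0],"rotation": [0,0,0]},{"delta_pos": [-40,9,0],"rotation": [0,0,0]},{"delta_pos": [-45,10.5,0],"rotation": [0,0,0]},{"delta_pos": [-45,10.5,0],"rotation": [0,0,0]},{"delta_pos": [-45,10.5,0],"rotation": [0,0,0]},{"delta_pos": [-45,10.5,0],"rotation": [0,0,0]},{"delta_pos": [-45,10.5,0],"rotation": [0,0,0]},{"delta_pos": [-45,10.5,0],"rotation": [0,0,0]},{"delta_pos": [-45,10,0],"rotation": [0,0,0]},{"delta_pos": [-40,9,0],"rotation": [0,0,0]},{"delta_pos": [-20,4.5,0],"rotation": [0,0,0]},{"delta_pos": [-10,2.5,0],"rotation": [0,0,0]}]}}

```text
clock: 12.55
tcp_pos: [508.4, -353.9, 232.7]
orientation: [-3.142, -0.001, 1.344]
contact_force: [-0.1, 0.3, -1.4]
opening: 27.6
grip_force: 30.0
```

Request:
{"fn": "step_arm", "kwargs": {"motion": [{"delta_pos": [0,0,0],"rotation": [0,0,0]},{"delta_pos": [0,0,0],"rotation": [0,0,0]},{"delta_pos": [0,0,0],"rotation": [0,0,0]},{"delta_pos": [0,0,0],"rotation": [0,0,0]}]}}

```text
clock: 13.05
tcp_pos: [508.6, -352.7, 232.7]
orientation: [-3.141, -0.0, 1.346]
contact_force: [-0.1, -0.1, -0.0]
opening: 27.5
grip_force: 30.0
```

Request:
{"fn": "step_arm", "kwargs": {"motion": [{"delta_pos": [1,0,30],"rotation": [0,0,0]},{"delta_pos": [0,0,30],"rotation": [0,0,0]},{"delta_pos": [0,0,30],"rotation": [0,0,0]},{"delta_pos": [0,0,25],"rotation": [0,0,0]},{"delta_pos": [0,0,10],"rotation": [0,0,0]},{"delta_pos": [0,0,4],"rotation": [0,0,0]},{"delta_pos": [0,0,0],"rotation": [0,0,0]},{"delta_pos": [0,0,0],"rotation": [0,0,0]},{"delta_pos": [0,0,0],"rotation": [0,0,0]}]}}

```text
clock: 14.18
tcp_pos: [509.0, -352.8, 104.4]
orientation: [3.14, 0.001, 1.345]
contact_force: [0.4, 0.4, -1.2]
opening: 27.5
grip_force: 30.0
```

Request:
{"fn": "step_arm", "kwargs": {"motion": [{"delta_pos": [0,0,1],"rotation": [0,0,0]},{"delta_pos": [0,0,0],"rotation": [0,0,0]}]}}

```text
clock: 14.42
tcp_pos: [508.7, -352.5, 102.6]
orientation: [3.142, 0.0, 1.345]
contact_force: [0.6, 0.2, -1.2]
opening: 27.4
grip_force: 30.0
```

Request:
{"fn": "step_arm", "kwargs": {"motion": [{"delta_pos": [0,0,0],"rotation": [0,0,0]},{"delta_pos": [0,0,0],"rotation": [0,0,0]},{"delta_pos": [0,0,0],"rotation": [0,0,0]},{"delta_pos": [0,0,0],"rotation": [0,0,0]},{"delta_pos": [0,0,0],"rotation": [0,0,0]},{"delta_pos": [0,0,0],"rotation": [0,0,0]},{"delta_pos": [0,0,-20],"rotation": [0,0,0]},{"delta_pos": [0,0,-40],"rotation": [0,0,0]},{"delta_pos": [0,0,-40],"rotation": [0,0,0]},{"delta_pos": [0,0,-30],"rotation": [0,0,0]}], "jaw": 0}}

```text
clock: 15.68
tcp_pos: [509.0, -352.7, 234.5]
orientation: [3.14, 0.001, 1.345]
contact_force: [0.5, -0.1, -0.7]
opening: 87.1
grip_force: 0.0
```

Request:
{"fn": "step_arm", "kwargs": {"motion": [{"delta_pos": [39.5,-10.4,0],"rotation": [0,0,0]},{"delta_pos": [39.5,-10.4,0],"rotation": [0,0,0]},{"delta_pos": [39.5,-10.4,0],"rotation": [0,0,0]},{"delta_pos": [39.5,-10.4,0],"rotation": [0,0,0]},{"delta_pos": [39.5,-10.4,0],"rotation": [0,0,0]},{"delta_pos": [39.5,-10.4,0],"rotation": [0,0,0]},{"delta_pos": [39.5,-10.4,0],"rotation": [0,0,0]},{"delta_pos": [39.5,-10.4,0],"rotation": [0,0,0]},{"delta_pos": [39.5,-10.4,0],"rotation": [0,0,0]},{"delta_pos": [39.5,-10.4,0],"rotation": [0,0,0.017]},{"delta_pos": [0,0,0],"rotation": [0,0,0]},{"delta_pos": [0,0,0],"rotation": [0,0,0]}]}}

```text
clock: 17.18
tcp_pos: [496.0, 55.5, 232.6]
orientation: [3.141, 0.001, 1.328]
contact_force: [0.4, -0.2, -0.5]
opening: 86.9
grip_force: 0.0
```

```bash
python3 - <<'E'
from h import *
c=cap('top'); s=cap('side')
o=np.zeros((360,795,3),np.uint8); o[:,:395]=cv2.resize(c['img'][180:280,450:560],(395,360));o[:,400:]=cv2.resize(s['img'][130:310,250:448],(395,360))
cv2.imwrite('pics/g3.png',np.clip(o*1.4,0,255).astype(np.uint8))
P=cloud(c); z=P[...,2]
for zl,zh in((147,165),(50,66)):
    m=np.zeros(z.shape,bool); m[200:265,465:525]=True; m&=(z>zl)&(z<zh); q=P[m]
    print(len(q),cv2.minAreaRect(q[:,:2].astype(np.float32)),q[:,2].max())
t=env.state(); print(t['tcp_pos'],t['orientation'],t['clock'],t['joints'])
E
```

```text
121 ((506.0093078613281, -350.3389892578125), (26.895280838012695, 25.90923309326172), 84.78620147705078) 162.38636547248439
124 ((508.44720458984375, -351.39288330078125), (50.924461364746094, 49.64495086669922), 21.674509048461914) 65.97919479489337
[496.09577388  54.80556866 232.59042111] [3.14124891e+00 3.12186561e-04 1.32665409e+00] 17.275 [-1.14019508e-01  3.45292517e-01  1.73077158e+00 -4.04789137e-04
  1.06522826e+00  1.30318662e-01]
```

View pics/g3.png

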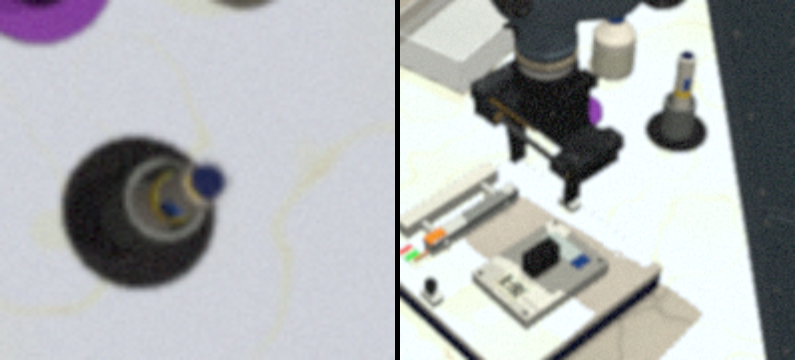

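The wand stands upright in the grey stand (side crop (684,80)), and the open gripper is above the handle at (540,258). Next I descend onto the handle.

Request:
{"fn": "step_arm", "kwargs": {"motion": [{"delta_pos": [0,0,40],"rotation": [0,0,0]},{"delta_pos": [0,0,40],"rotation": [0,0,0]},{"delta_pos": [0,0,40],"rotation": [0,0,0]},{"delta_pos": [0,0,25],"rotation": [0,0,0]},{"delta_pos": [0,0,10],"rotation": [0,0,0]},{"delta_pos": [0,0,5],"rotation": [0,0,0]},{"delta_pos": [0,0,0],"rotation": [0,0,0]},{"delta_pos": [0,0,0],"rotation": [0,0,0]}]}}

```text
clock: 18.27
tcp_pos: [496.5, 55.7, 73.4]
orientation: [3.14, -0.0, 1.328]
contact_force: [-0.2, 0.3, 0.6]
opening: 87.2
grip_force: 0.0
```

Request:
{"fn": "step_arm", "kwargs": {"motion": [{"delta_pos": [0,0,0],"rotation": [0,0,0]},{"delta_pos": [0,0,0],"rotation": [0,0,0]},{"delta_pos": [0,0,0],"rotation": [0,0,0]},{"delta_pos": [0,0,0],"rotation": [0,0,0]},{"delta_pos": [0,0,0],"rotation": [0,0,0]},{"delta_pos": [0,0,0],"rotation": [0,0,0]},{"delta_pos": [0,0,0],"rotation": [0,0,0]},{"delta_pos": [0,0,0],"rotation": [0,0,0]},{"delta_pos": [0,0,0],"rotation": [0,0,0]}], "jaw": 255}}

```text
clock: 19.4
tcp_pos: [496.8, 55.6, 72.6]
orientation: [3.14, -0.0, 1.328]
contact_force: [2.8, -0.3, -1.3]
opening: 23.6
grip_force: 30.0
```

Request:
{"fn": "step_arm", "kwargs": {"motion": [{"delta_pos": [0,0,0],"rotation": [0,0,-0.017]},{"delta_pos": [1,6,0],"rotation": [0,0,0]},{"delta_pos": [1,8,0],"rotation": [0,0,0]},{"delta_pos": [1,8,0],"rotation": [0,0,0]},{"delta_pos": [1,8,0],"rotation": [0,0,0]},{"delta_pos": [1,8,0],"rotation": [0,0,0]},{"delta_pos": [0,8,0],"rotation": [0,0,0]},{"delta_pos": [0,8,0],"rotation": [0,0,0]},{"delta_pos": [0,6,0],"rotation": [0,0,0]},{"delta_pos": [0,0,0],"rotation": [0,0,0]},{"delta_pos": [0,0,0],"rotation": [0,0,0]},{"delta_pos": [0,0,0],"rotation": [0,0,0]}]}}

```text
clock: 20.9
tcp_pos: [551.4, 48.1, 72.5]
orientation: [-3.133, 0.001, 1.346]
contact_force: [-5.5, 1.4, 5.2]
opening: 23.8
grip_force: 29.9
```

```bash
python3 - <<'E'
from h import *
c=cap('top'); s=cap('side'); np.savez('s2.npz',**s); np.savez('t2.npz',**c)
o=np.zeros((400,795,3),np.uint8); o[:,:395]=cv2.resize(c['img'][135:295,235:393],(395,400));o[:,400:]=cv2.resize(s['img'][200:310,230:339],(395,400))
cv2.imwrite('pics/g4.png',np.clip(o*1.4,0,255).astype(np.uint8))
t=env.state(); print(t['tcp_pos'],t['orientation'],t['contact_force'],t['wrist_torque'])
E
```

```text
[551.36488847  48.10828956  72.46044058] [-3.13302123e+00  7.01616488e-04  1.34558079e+00] [-5.19043685  2.38473035  4.7788581 ] [ 0.04441812  0.67376918 -0.00330681]
```

View pics/g4.png

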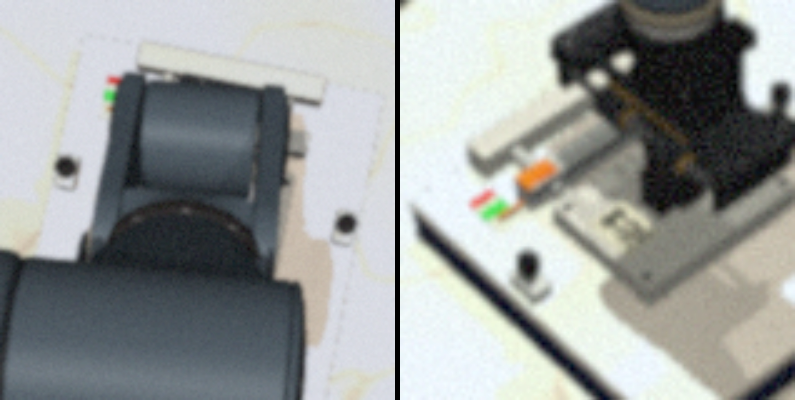

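The carrier has slid close to the fence and is square to it. The pointer, orange at (537,178) in the crop, is still at rest, with a gap of about 17 mm. I move on in smaller steps and measure the pointer from its colour centroid.

Request:
{"fn": "step_arm", "kwargs": {"motion": [{"delta_pos": [0,4,0],"rotation": [0,0,0]},{"delta_pos": [0,4,0],"rotation": [0,0,0]},{"delta_pos": [0,4,0],"rotation": [0,0,0]},{"delta_pos": [0,4,0],"rotation": [0,0,0]},{"delta_pos": [0,3,0],"rotation": [0,0,0]},{"delta_pos": [0,0,0],"rotation": [0,0,0]},{"delta_pos": [0,0,0],"rotation": [0,0,0]},{"delta_pos": [0,0,0],"rotation": [0,0,0]}]}}

```text
clock: 22.0
tcp_pos: [568.9, 44.1, 72.5]
orientation: [-3.131, 0.001, 1.346]
contact_force: [-6.6, 1.9, 7.1]
opening: 23.9
grip_force: 30.0
```

```bash
cat > ptr.py <<'E'
from h import *
ex=np.array([.9746,-.2241]);ey=np.array([.2241,.9746]);S=np.array([548,49.])
def orange(c):
    h=cv2.cvtColor(c['img'],cv2.COLOR_BGR2HSV); m=cv2.inRange(h,(5,130,90),(18,255,255)); m[:225]=0;m[275:]=0;m[:,:240]=0;m[:,300:]=0
    n,l,st,ce=cv2.connectedComponentsWithStats(m); i=1+np.argmax(st[1:,4]); m=(l==i)
    sat=h[...,1].astype(float)*m; v,u=np.mgrid[:480,:640]; p=[(u*sat).sum()/sat.sum(),(v*sat).sum()/sat.sum()]
    q=onz(c,[p],71)[0][:2]-S; return np.array([q@ex,q@ey]),st[i,4]
if __name__=='__main__':
    for f in('side0.npz','s2.npz'): print(f,orange(dict(np.load(f))))
    print('now',[orange(cap('side')) for _ in range(2)])
    t=env.state(); p=t['tcp_pos'][:2]-np.array([496.5,55.6]); print('tcp adv',p@ex,p@ey,t['tcp_pos'],t['orientation'],'F',t['contact_force'],'along',t['contact_force'][:2]@ex,t['wrist_torque'],t['clock'])
E
python3 ptr.py
```

```text
side0.npz (array([88.30838358, 65.81855325]), np.int32(38))
s2.npz (array([88.19035918, 65.5114787 ]), np.int32(39))
now [(array([88.88764836, 64.96102965]), np.int32(42)), (array([88.61841734, 65.20597428]), np.int32(44))]
tcp adv 73.08199860270707 5.0489639884755455 [568.85241558  44.14380018  72.48254441] [-3.13094543e+00  8.14638087e-04  1.34577098e+00] F [-6.10710449  1.96443085  7.39470875] along -6.392212986019946 [6.73334547e-02 8.48812675e-01 7.90847072e-04] 22.1
```

Request:
{"fn": "step_arm", "kwargs": {"motion": [{"delta_pos": [0,2,-0.5],"rotation": [0,0,0]},{"delta_pos": [0,2,-0.5],"rotation": [0,0,0]},{"delta_pos": [0,2,0],"rotation": [0,0,0]},{"delta_pos": [0,2,0],"rotation": [0,0,0]},{"delta_pos": [0,2,0],"rotation": [0,0,0]},{"delta_pos": [0,0,0],"rotation": [0,0,0]},{"delta_pos": [0,0,0],"rotation": [0,0,0]},{"delta_pos": [0,0,0],"rotation": [0,0,0]},{"delta_pos": [0,0,0],"rotation": [0,0,0]}]}}

```text
clock: 23.22
tcp_pos: [575.1, 42.6, 72.8]
orientation: [-3.123, 0.002, 1.346]
contact_force: [-10.9, 2.7, 8.0]
opening: 23.7
grip_force: 30.0
```

```bash
python3 ptr.py | tail -2
```

```text
now [(array([95.21070426, 64.92224933]), np.int32(43)), (array([95.27400232, 64.66751909]), np.int32(42))]
tcp adv 79.56198609530936 4.894189584747448 [575.13271213  42.54089759  72.79327689] [-3.12345197e+00  1.55042534e-03  1.34640696e+00] F [-11.3784946    3.05216259   8.84189084] along -11.773470470381678 [0.31455994 1.5208516  0.09722139] 23.325
```

Request:
{"fn": "step_arm", "kwargs": {"motion": [{"delta_pos": [0,1.5,0],"rotation": [-0.004,0,0]},{"delta_pos": [0,1.5,0],"rotation": [-0.004,0,0]},{"delta_pos": [0,1.5,0],"rotation": [-0.004,0,0]},{"delta_pos": [0,1.5,0],"rotation": [0,0,0]},{"delta_pos": [0,1,0],"rotation": [0,0,0]},{"delta_pos": [0,0,0],"rotation": [0,0,0]},{"delta_pos": [0,0,0],"rotation": [0,0,0]},{"delta_pos": [0,0,0],"rotation": [0,0,0]},{"delta_pos": [0,0,0],"rotation": [0,0,0]}]}}

```text
clock: 24.45
tcp_pos: [577.8, 41.9, 72.6]
orientation: [-3.127, 0.002, 1.347]
contact_force: [-17.0, 3.6, 14.4]
opening: 24.0
grip_force: 30.1
```

```bash
python3 ptr.py | tail -2
```

```text
now [(array([98.08672392, 64.29167298]), np.int32(43)), (array([98.04966498, 64.5344879 ]), np.int32(44))]
tcp adv 82.26831978313635 4.935368182344789 [577.77935847  41.97457824  72.54215532] [-3.12651998e+00  2.09901412e-03  1.34665007e+00] F [-17.51595082   3.86098239  13.92316253] along -17.936291825115173 [0.53648808 2.57789444 0.07481153] 24.55
```

Request:
{"fn": "step_arm", "kwargs": {"motion": [{"delta_pos": [0,0,-0.5],"rotation": [0.003,0,0]},{"delta_pos": [0,0,-0.5],"rotation": [0.003,0,0]},{"delta_pos": [0,1,-0.5],"rotation": [0,0,0]},{"delta_pos": [0,1,-0.5],"rotation": [0,0,0]},{"delta_pos": [0,0,0],"rotation": [0,0,0]},{"delta_pos": [0,0,0],"rotation": [0,0,0]},{"delta_pos": [0,0,0],"rotation": [0,0,0]},{"delta_pos": [0,0,0],"rotation": [0,0,0]}]}}

```text
clock: 25.55
tcp_pos: [580.9, 41.2, 73.0]
orientation: [-3.122, 0.002, 1.346]
contact_force: [-11.7, 3.1, 2.6]
opening: 24.0
grip_force: 29.9
```

```bash
python3 ptr.py | tail -2
```

```text
now [(array([101.69414494,  64.50063111]), np.int32(47)), (array([101.68691242,  64.68853811]), np.int32(46))]
tcp adv 85.53845129491971 4.880964234400983 [580.95402728  41.18877152  73.08083179] [-3.12241191e+00  1.85057324e-03  1.34635326e+00] F [-12.16935577   3.84177668   2.3041826 ] along -12.721196287489464 [0.4307627  1.96631194 0.09204857] 25.65
```

The fence travel is about 13 mm (roughly 10.5 N), and the down force has nearly gone. I take one check picture before handing in.

Request:
{"fn": "step_arm", "kwargs": {"motion": [{"delta_pos": [0,0,0],"rotation": [0,0,0]},{"delta_pos": [0,0,0],"rotation": [0,0,0]},{"delta_pos": [0,0,0],"rotation": [0,0,0]},{"delta_pos": [0,0,0],"rotation": [0,0,0]},{"delta_pos": [0,0,0],"rotation": [0,0,0]},{"delta_pos": [0,0,0],"rotation": [0,0,0]}]}}

```text
clock: 26.4
tcp_pos: [580.9, 41.2, 73.0]
orientation: [-3.122, 0.002, 1.346]
contact_force: [-12.5, 3.5, 3.0]
opening: 23.9
grip_force: 29.9
```

```bash
python3 ptr.py | tail -2; python3 - <<'E'
from h import *
from ptr import ex,ey,S
c=cap('side'); P=cloud(c)
cv2.imwrite('pics/g5.png',np.clip(cv2.resize(c['img'][140:320,220:420],(800,600)[:2] if 0 else (660,594))*1.4,0,255).astype(np.uint8))
# carrier top plane fit
q=P[225:310,230:360].reshape(-1,3); d=q[:,:2]-S; a=d@ex;b=d@ey
m=(a>-30)&(a<70)&(b>35)&(b<70)&(abs(q[:,2]-67)<5)
A=np.c_[a[m],b[m],np.ones(m.sum())]; print(m.sum(),np.linalg.lstsq(A,q[m,2],rcond=None)[0])
E
```

```text
now [(array([101.51198221,  64.56293317]), np.int32(47)), (array([101.75639138,  64.49183927]), np.int32(45))]
tcp adv 85.55001060739426 4.903056956242823 [580.9702429   41.20771139  73.05396888] [-3.12242887e+00  1.85690707e-03  1.34634921e+00] F [-13.51151035   3.93093628   2.25493842] along -14.049240807540984 [0.44224598 1.96937548 0.14033284] 26.5
296 [7.09504763e-03 2.21347984e-02 6.72810613e+01]
```

View pics/g5.png

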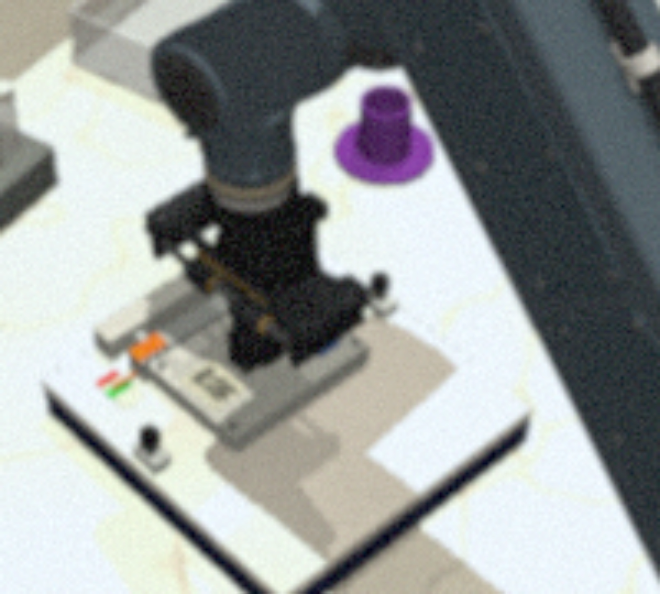

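The orange pointer's tip, at about (118,385), lies on the green patch and clear of the red one. The carrier is flat and flush against the fence, at (160,360). I hand in.

```bash
python3 -c "
from plant import env
print(env.close_job())"
```

```text
the job is handed in; nothing more can be done
None
```

I handed the job in: the label was scanned, the wand is back upright and released in the grey stand, and the gripper is holding the carrier against the fence at about 10.5 N with the pointer in the green (the hand-in returned no verdict).

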